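# Clamp a pump head and knock its spring pin home

## Task

Slide the vice's jaw gently shut by its red post until the pump-head block sits square and snug between both jaws. Then pick up the mallet and knock the brass pin on top of the block fully home, with one or more brisk taps of the mallet head rather than a slow push or the gripper itself. Finally stand the mallet on its head on the rubber mat again, leaving the block clamped and everything else on the bench where it is.

Things in the scene. Friction and masses are not known exactly. Their poses are not given: they have to be found in the camera images.
- vice: blue low vice base bolted to the bench, 120 (x) x 200 (y) mm, its bed (top face) 25 mm above the bench. Origin on the bench under the point of the bed that lies 25 mm before the fixed jaw's face; the jaws close along its y axis; z up
- fixed_jaw: fixed steel jaw on the vice bed, 80 mm wide (x), 24 mm thick (y), 26 mm high. Origin on the bed at the middle of its gripping face, which looks along its -y
- jaw: sliding steel jaw, same size, its gripping face looks along its +y; origin on the bed at the middle of that face. Behind the face (-y) it has a grey carriage 18 mm high and a red upright post to move it by, 22 (x) x 20 (y) mm, 52 mm high above the bed, post axis 62 mm behind the face. It slides stiffly (about 5 N) along +y towards the fixed jaw and stays where it is left
- jaw_post (a point): middle of the top of the red post on the sliding jaw, 77 mm above the bench
- block: loose aluminium pump-head block, 50 (x) x 44 (y) x 32 (z) mm, lying on the vice bed between the jaws, its 44 mm width across them; brass ports, 12 mm across, stick out 10 mm from its two x ends. Origin at the centre of its underside; about 0.35 kg
- pin (a joint): how far the brass spring pin in the middle of the block's top has been driven in, m: at 0 it stands 13.5 mm above the block, at 0.012 it is fully home, 1.5 mm above the block. It resists with about 10 N, springs hardly back, and stays where it is driven
- pin_head: the brass pin; origin at the centre of its top. It is 12 mm across and moves down along the block's z
- mallet: small mallet standing on one face of its head, handle level. Head upright, 38 mm across and 72 mm tall, white face below, orange face on top; wooden handle 20 mm wide and 24 mm high, its axis 40 mm above the lower face, running along the mallet's -x from 15 to 110 mm from the head's axis. Origin at the centre of the lower (white) striking face, z up; 0.3 kg
- mallet_grip (a point): point on the handle's axis 42 mm from the head's axis, good to grip
- mat: dark rubber mat, fixed, 200 (x) x 130 (y) x 4 mm, on which the mallet stands. Origin at the centre of its underside
- bottle_a: bystander: clear glass bottle with a blue cap, 70 mm across, 150 mm tall; origin at the underside, 0 mm above the bench
- bottle_b: bystander: amber glass bottle with a blue cap, 60 mm across, 120 mm tall; origin at the underside, 0 mm above the bench
- jar: bystander: low clear jar with a white lid, 56 mm across, 60 mm tall; origin at the underside, 0 mm above the bench
- cap: bystander: small red plastic plug, 28 mm across, 26 mm tall; origin at the underside, 0 mm above the bench
- vial: bystander: small amber vial with a black cap, 26 mm across, 45 mm tall; origin at the underside, 0 mm above the bench
- wrench: bystander: steel wrench lying flat
- screwdriver: bystander: screwdriver lying flat
- rack: bystander, fixed: blue block with amber vials, 130 (x) x 90 (y) mm, 48 mm tall; origin at the centre of its underside
Not all that is in view belongs to the job. What is shaped like the vice but pink is not meant.

How it is judged (in metres and radians):
On the way, in this order (a step that is already met when the one before it is completed fails the run):
1. the block is squeezed between both jaws: square, on the bed, each jaw pressing on it with more than 2 N (y of jaw in the frame of vice between -0.0208 and -0.0165 m and angle between the y axis of block and the y axis of vice, either way round below 0.05 rad and z of block in the frame of vice between 0.022 and 0.0275 m and y of block in the frame of vice between 0 and 0.006 m and x of block in the frame of vice between -0.035 and 0.035 m and contact force between each of jaw, fixed_jaw and block above 2 N), for 0.1 s.
2. a tap: the pin moves down faster than 0.03 m/s under the mallet (velocity of joint pin above 0.03 m/s and contact force between mallet and pin_head above 3 N).
3. the pin is fully home (within 1.5 mm) (value of joint pin above 0.0105 m), for 0.1 s.
At the end, for the whole second after the job is handed in: Block on the vice bed, square within 0.05 rad, within 35 mm of the jaws' middle, jaws closed on it (gap 41.5 to 45.8 mm for the 44 mm block); pin within 1.5 mm of fully home; mallet at rest upright on its head (0.12 rad) on the mat, the head's axis inside the mat's edges (y of jaw in the frame of vice between -0.0208 and -0.0165 m and angle between the y axis of block and the y axis of vice, either way round below 0.05 rad and z of block in the frame of vice between 0.022 and 0.0275 m and y of block in the frame of vice between 0 and 0.006 m and x of block in the frame of vice between -0.035 and 0.035 m and value of joint pin above 0.0105 m and angle between mallet's own z axis and vertical below 0.12 rad and x of mallet in the frame of mat between -0.1 and 0.1 m and y of mallet in the frame of mat between -0.065 and 0.065 m and z of mallet in the frame of mat between 0.001 and 0.008 m and linear speed of each of mallet, block below 0.02 m/s); the robot touches nothing.
It fails at once if the jaw crushes the block (over 45 N) (contact force between jaw and block above 45 N).
It fails at once if the gripper itself touches the pin (contact force between the fingers and pin_head above 1 N).
It fails at once if a bystander is moved by more than 25 mm (distance of any of bottle_a, bottle_b, jar, cap, vial, wrench, screwdriver from where it was at the start of the episode above 0.025 m).
It fails at once if a bottle, jar, vial or plug is tipped over (angle between any of bottle_a, bottle_b, jar, vial, cap's own z axis and vertical above 0.5 rad).
It also fails if it takes over 67 s, if anything falls off the work surface, if the arm or the gripper's body presses on something with over 40 N, if the wrist force passes 120 N, or if a joint passes its speed limit or range.

## Robot

A 6-joint arm with a two-finger parallel gripper is mounted at the origin on the work surface. World frame = base frame: x ahead of the robot, y to its left, z up, the work surface at z = 0. Lengths are in mm, angles in degrees, forces in N, time in s.
With the tool pointing down it reaches from about 350 to 850 mm from the base axis. Payload 8.1 kg.
Tool frame: the origin (TCP) lies midway between the tips of the shut fingers; the grasp point (between the pads) lies 19 mm behind it (r.pinch_z is the distance from the TCP to the grasp point, in mm); z points along the fingers, y is the line along which they close (so a half turn about z gives the same grasp; the last joint's range is limited). The gripper opens to 85 mm and grips with 20 to 120 N. Pads are 22 mm wide; open, the fingers measure 114 mm over their backs; the gripper's body (76 mm by 85 mm) begins 54 mm behind the grasp point. The pads swing forward as they close: fully open they stand 13 mm farther back than shut.
Start: joints at [-79.034, 7.471, 85.268, -0, 87.261, -4.893], TCP at [163.988, -577.16, 231.292] pointing down, gripper open.
Joint ranges: [-169.43, 169.43], [-51.17, 129.36], [1.28, 143.12], [-76.62, 256.62], [0, 156.53], [-152.29, 152.29]. Speed limits (degrees/s): [136.94, 136.94, 159.86, 180, 180, 180].

## Interface

Orientations are given as [roll, pitch, yaw] about the fixed x, y, z axes, in that order (R = Rz(yaw) Ry(pitch) Rx(roll)).
In Python, from bench import r gives the robot as it stands.
- The arm moves only by the shell command python3 -m jog 'ROWS' [OPENING] [FORCE]. ROWS is JSON, one flat list of numbers, 6 for each row, row after row: the shift along the tool's x, y, z in m, then the turn, a rotation vector about the tool's x, y, z in rad. A call has 1 to 8 rows; each row is the pose to reach, as a shift and turn from the pose commanded when the call began, along the tool's axes at that moment; what a row does not reach only later rows make up. A row lasts 1/8 s, in which the tool goes at most 62.5 mm and 10.7 degrees, less where a joint would pass 70% of its speed; a pose out of reach is approached as far as the arm can. A call with a gripper value outside its range is refused whole. OPENING is the opening, from -1 (shut) to 1 (fully open), set as the call begins (- or left out, the last holds). The fingers move at their own pace and stop on an object; FORCE is the grip in N (left out, the last holds). Time passes only in rows, so rows that repeat a pose let the fingers close. It gives the time, the measured TCP pose, the force, the opening and the grip force at its end, in the units of the state.
- r.sense(): the state, without advancing time (a new reading comes with each control period).
- r.snapshot(name): name is "scene" or "top" or "wrist"; returns a dict with "pixels" (400x640x3 uint8, red, green, blue), "range_z" (400x640 float32, mm along the optical axis (not along the pixel's ray), 0 where there is no reading), "K" (3x3 intrinsics, pixels), "rvec" (rotation vector, rad) and "tvec" (3), from world to camera coordinates, as OpenCV has them. Camera axes: x right, y down, z forward; pixel columns grow to the right and rows downward; lengths in mm; the calibration is good to about 2 mm. A picture is of the moment at which its call begins.
- r.hand_in(): hands the job in; it is judged then, once.
Trained networks look in a picture, given as the dict that the camera call returned (one of the last four; its "shot" number tells which), for a name from the list of things; names that differ only in an ending like _2 or _b are one class to them, and where a whole thing is asked for, a point or a joint stands for the part that bears it (a point fixed in the world has none). Each returns a list of dicts, best first, with "score" (0 to 1); they miss things now and then, are a little off and sometimes report something else, mostly with a low value. They report only what shows in the picture. A call takes as long as a camera call. They do not tell look-alikes from the thing itself.
- r.look_for(picture, target): "bbox" ([left, top, right, bottom] in pixels, round what is visible of it).
- r.outline_of(picture, target): "region" (400x640 bool, what is visible of it) and "bbox" ([left, top, right, bottom] in pixels, round what is visible of it).
The state is a dict: "time": time; "joint_pos": joint angles; "qd": joint speeds; "joint_efforts": joint torques, N m; "tool_pos": TCP position; "tcp_rot": TCP orientation; "ft_force": force on the tool from outside, world axes, zero at the start; "wrist_torque": the same for the moment, N m; "finger_gap": finger opening in mm; "grip_force": force on a finger pad.
Only numpy, scipy, OpenCV 4.12 (cv2) and the standard library are available. Lean on these libraries where they do the work, as an engineer would, in place of code of your own. Each camera call takes 0.05 s, during which the arm holds its last target. There are 200 camera calls.

## Working session

There is one attempt and no reset: what is moved stays moved. The work goes in short steps, Python scripts to look and compute and a shell command to move; the robot and the scene stay as the last step left them, time stands still between calls to the robot, and variables do not carry over. Pictures are saved under pics/ and viewed, at most 10 in all, crops included, and the job is handed in when it is done.

```bash
mkdir -p pics; ls; cat > h.py <<'E'
import numpy as np, cv2
from bench import r
from scipy.spatial.transform import Rotation as R
def cloud(s):
    K=s['K'];Z=s['range_z'].astype(float);v,u=np.mgrid[:400,:640]
    P=np.stack([(u-K[0,2])/K[0,0]*Z,(v-K[1,2])/K[1,1]*Z,Z],-1)
    Rm=cv2.Rodrigues(np.array(s['rvec'],float))[0]
    W=(P-np.array(s['tvec']).ravel())@Rm
    W[Z==0]=np.nan
    return W
def save(s,n,box=None,k=1):
    im=s['pixels'][:,:,::-1]
    if box: l,t,rr,b=box; im=im[t:b,l:rr]
    cv2.imwrite('pics/'+n+'.png',cv2.resize(im,None,fx=k,fy=k))
E
python3 - <<'E'
from h import *
for c in ('top','scene'):
    s=r.snapshot(c); save(s,c+'0'); W=cloud(s)
    np.savez('pics/'+c+'0.npz',W=W,px=s['pixels'])
    for n in ['vice','jaw','fixed_jaw','block','pin_head','mallet','mat','bottle_a','jar','rack','wrench','cap','vial']:
        for o in r.outline_of(s,n)[:3]:
            m=o['region']; p=W[m]; p=p[~np.isnan(p[:,0])]
            print(c,n,round(o['score'],2),np.round(o['bbox']),np.round(np.median(p,0)) if len(p) else None, np.round(np.percentile(p[:,2],97)) if len(p) else None)
print(r.sense())
E
```

```text
pics
top vice 0.8 [124. 256. 217. 326.] [267. 420.  28.] 56.0
top vice 0.74 [245. 157. 331. 225.] [515. 111.  28.] 57.0
top vice 0.46 [172. 174. 196. 228.] [503. 397.  57.] 81.0
top jaw 0.74 [424. 169. 464. 218.] [ 514. -284.   31.] 50.0
top jaw 0.68 [286. 172. 319. 209.] [509.  91.  47.] 79.0
top jaw 0.58 [167. 274. 210. 307.] [251. 381.  48.] 79.0
top fixed_jaw 0.78 [246. 165. 273. 194.] [548. 196.  52.] 56.0
top fixed_jaw 0.7 [130. 259. 152. 298.] [293. 498.  51.] 57.0
top block 0.94 [268. 171. 291. 195.] [542. 151.  57.] 70.0
top mat 0.93 [164. 152. 217. 232.] [521. 379.   5.] 10.0
top mat 0.64 [198. 117. 220. 141.] [688. 335.  59.] 66.0
top bottle_a 0.81 [436. 107. 466. 134.] [ 701. -296.   82.] 123.0
top bottle_a 0.76 [384.  82. 413. 117.] [ 752. -159.  102.] 153.0
top jar 0.74 [198. 114. 221. 139.] [688. 334.  59.] 66.0
top rack 0.75 [426. 170. 464. 220.] [ 514. -284.   31.] 50.0
top wrench 0.77 [308.  91. 373. 107.] [782. -12.   8.] 14.0
top wrench 0.74 [281. 175. 320. 210.] [509.  91.  48.] 79.0
top cap 0.6 [264. 257. 275. 268.] [337. 169.  12.] 29.0
scene vice 0.94 [398. 14
[... 1216 characters left out ...]
me': 1.4, 'joint_pos': array([-7.90348823e+01,  7.47242082e+00,  8.52674885e+01, -1.33835539e-03,
        8.72631049e+01, -4.89153931e+00]), 'qd': array([ 0.00514274,  0.10931477, -0.00545527,  0.03600277, -0.02675285,
       -0.0744768 ]), 'joint_efforts': array([-3.04728646e-04, -5.69309628e+01, -5.00853682e+01, -2.91784527e-04,
        1.31491532e-03, -2.71710888e-06]), 'tool_pos': array([ 163.96610939, -577.15340321,  231.28212013]), 'tcp_rot': array([-1.79996883e+02,  1.07493300e-03,  1.58567210e+01]), 'ft_force': array([-0.33691095, -0.40930077, -0.32120668]), 'wrist_torque': array([ 5.17626442e-05,  7.30696964e-03, -1.77125375e-02]), 'grip_force': 0.0, 'finger_gap': 85.21612215243937}
```

```bash
python3 - <<'E'
import cv2
im=cv2.imread('pics/top0.png')[75:335,110:470]
cv2.imwrite('pics/topc.png',cv2.resize(im,None,fx=2.2,fy=2.2,interpolation=cv2.INTER_CUBIC))
E
```

```text
(no output)
```

View pics/topc.png

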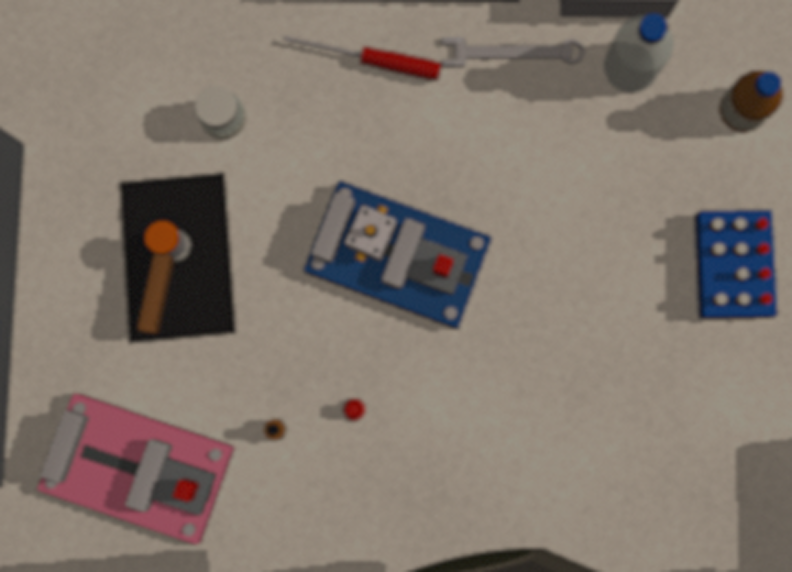

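```bash
cat >> h.py <<'E'
def rect(p):
    c,sz,a=cv2.minAreaRect(p[:,:2].astype(np.float32)); return np.round(c,1),np.round(sz,1),round(a,2)
def near(W,c,rad,z0,z1):
    return (np.hypot(W[...,0]-c[0],W[...,1]-c[1])<rad)&(W[...,2]>z0)&(W[...,2]<z1)
E
python3 - <<'E'
from h import *
for c in ('top','scene'):
    d=np.load(f'pics/{c}0.npz');W=d['W'];h=cv2.cvtColor(d['px'],cv2.COLOR_RGB2HSV);H,S,V=[h[...,i].astype(int) for i in range(3)]
    def show(n,m):
        p=W[m]; print(c,n,len(p),rect(p),np.round(np.median(p,0),1))
    show('blue',near(W,(520,120),160,15,35)&(H>95)&(H<125)&(S>100))
    show('post',near(W,(505,80),60,66,90)&((H<10)|(H>170))&(S>120))
    show('mat',near(W,(530,380),140,-6,12)&(V<60))
    show('head',near(W,(530,390),60,66,90)&(H<20)&(S>120))
    show('handle',near(W,(500,390),110,45,64))
    show('jawtops',near(W,(545,196),40,45,60)&(S<60)&(V>90))
    show('block',near(W,(543,151),45,52,63))
    show('pin',near(W,(543,151),45,65,78))
E
```

```text
top blue 1334 (array([523.2, 119.7]), array([193.5, 115.9]), 70.13) [503.6 106.3  26.2]
top post 65 (array([503.8,  65.8]), array([19.1, 21.5]), 67.01) [503.2  65.3  77.5]
top mat 2705 (array([519.7, 389.2]), array([195.3, 127.2]), 6.21) [519.  378.4   4.8]
top head 179 (array([531.2, 391.7]), array([36.3, 36. ]), 89.58) [531.1 391.1  76.7]
top handle 325 (array([483.3, 399.2]), array([ 25.1, 121.7]), 76.5) [471.5 401.2  56. ]
top jawtops 320 (array([543.6, 183.5]), array([53.7, 71.7]), 72.18) [545.3 193.1  53.1]
top block 379 (array([542.7, 151.4]), array([88.3, 56.6]), 72.02) [542.8 150.4  56.7]
top pin 17 (array([551. , 148.2]), array([23.5, 23.7]), 83.64) [547.1 150.3  70.8]
scene blue 820 (array([529.6, 118.9]), array([197.5, 122.5]), 70.13) [566.1 105.2  23.1]
scene post 52 (array([508.5,  65.2]), array([19.5, 24.1]), 82.88) [512.1  64.7  73.7]
scene mat 1851 (array([521.1, 388.5]), array([201.6, 127.9]), 5.33) [545.7 379.5   2.8]
scene head 136 (array([536.5, 389.5]), array([38.7, 35.1]), 35.31) [540.4 389.8  74.3]
scene handle 181 (array([492.5, 401. ]), array([ 35.7, 131.7]), 75.01) [480.8 399.   54.4]
scene jawtops 198 (array([544.3, 182.3]), array([53.5, 70.7]), 69.22) [546.5 192.1  50.7]
scene block 211 (array([549.9, 149.4]), array([83.9, 55.7]), 75.79) [552.5 149.8  55.5]
scene pin 12 (array([548.8, 150.2]), array([11.8,  8. ]), 2.88) [548.2 150.2  67.7]
```

```bash
python3 -m jog '[0.035,-0.05,0,0,0,0, 0.07,-0.1,0,0,0,0, 0.105,-0.15,0,0,0,0, 0.14,-0.2,0,0,0,0, 0.175,-0.25,0,0,0,0, 0.21,-0.3,0,0,0,0, 0.245,-0.35,0,0,0,0, 0.28,-0.4,0,0,0,0]' -0.2 30
```

```text
time: 2.4
tool_pos: [324.3, -114.2, 231.7]
tcp_rot: [179.9, -0.1, 15.8]
ft_force: [1.4, -0.3, 0.5]
finger_gap: 34.2
grip_force: 0.0
```

```bash
python3 -m jog '[0.037,-0.021,0,0,0,-0.158, 0.074,-0.042,0,0,0,-0.316, 0.111,-0.062,0,0,0,-0.474, 0.148,-0.083,0,0,0,-0.632, 0.185,-0.104,0,0,0,-0.79, 0.222,-0.124,0,0,0,-0.948, 0.222,-0.124,0,0,0,-0.948]'
python3 - <<'E'
from h import *
s=r.snapshot('wrist'); save(s,'w1',k=1.2); W=cloud(s); np.savez('pics/w1.npz',W=W,px=s['pixels'])
print(r.sense()['tool_pos'],r.sense()['tcp_rot'])
for n in ['jaw','fixed_jaw','block','pin_head','jaw_post']:
    for o in r.outline_of(s,n)[:2]:
        p=W[o['region']]; p=p[~np.isnan(p[:,0])]
        print(n,round(o['score'],2),np.round(o['bbox']),np.round(np.median(p,0),1) if len(p) else 0)
E
```

```text
time: 3.28
tool_pos: [504.6, 65.9, 230.7]
tcp_rot: [-179.9, -0.0, 70.4]
ft_force: [-0.9, -0.2, 0.2]
finger_gap: 34.4
grip_force: 0.0
[503.83220565  64.83934708 230.80314791] [-1.79937635e+02  3.19125946e-02  7.02401682e+01]
jaw 0.86 [276. 106. 368. 199.] [513.6  93.6  48.7]
fixed_jaw 0.98 [275.   0. 369.  30.] [551.5 192.9  49.5]
block 0.73 [291.  38. 376.  97.] [546.1 151.1  55.7]
block 0.44 [22. 24. 80. 58.] [319.8 257.6  25.7]
pin_head 0.46 [327.  59. 340.  74.] [546.  150.6  68.7]
jaw_post 0.81 [277. 108. 367. 195.] [513.5  94.   48.6]
```

View pics/w1.png

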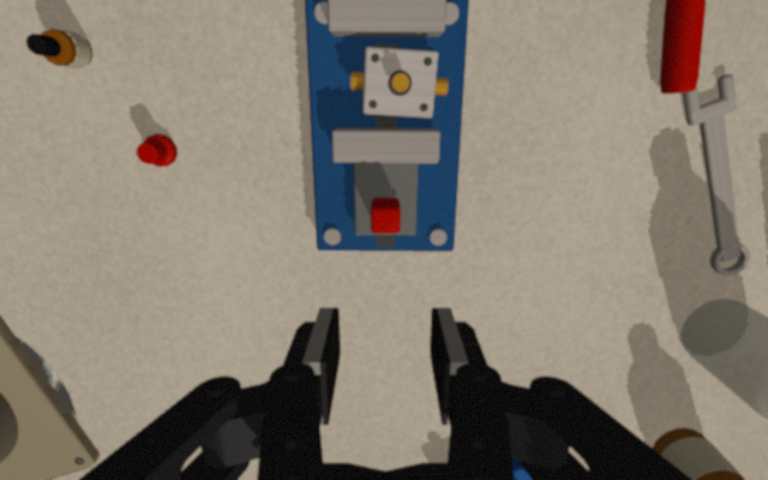

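```bash
python3 - <<'E'
from h import *
d=np.load('pics/w1.npz');W=d['W'];h=cv2.cvtColor(d['px'],cv2.COLOR_RGB2HSV);H,S,V=[h[...,i].astype(int) for i in range(3)]
def show(n,m):
    p=W[m]; print(n,len(p),rect(p),np.round(np.median(p,0),1)); return p
show('blue',near(W,(520,120),130,15,35)&(H>95)&(H<125)&(S>100))
show('post',near(W,(505,65),40,70,85)&((H<10)|(H>170))&(S>120))
show('fixed',near(W,(550,193),50,46,55)&(S<60))
show('jaw',near(W,(516,105),55,47.5,55)&(S<60))
show('block',near(W,(546,151),38,54,61)&(S<60))
show('pin',near(W,(546,151),15,65,75))
E
```

```text
blue 11695 (array([524.3, 117. ]), array([192.8, 117.6]), 70.25) [513.1 124.   23.8]
post 563 (array([505.6,  65.2]), array([20.5, 21.1]), 70.97) [505.8  66.   75.5]
fixed 2997 (array([545.3, 174.7]), array([59.6, 79.9]), 70.6) [551.3 191.9  49.7]
jaw 2655 (array([528.1, 128. ]), array([57.4, 79.7]), 70.48) [524.3 113.5  49.8]
block 2994 (array([546.2, 150.6]), array([43.9, 49.7]), 66.98) [546.3 151.2  55.8]
pin 179 (array([546.1, 150.7]), array([10.9, 11.1]), 26.94) [546.2 150.6  68.7]
```

```bash
python3 -m jog '[0,0,0.05,0,0,0, 0,0,0.1,0,0,0, 0,-0.001,0.15,0,0,0, 0,-0.001,0.17,0,0,0, 0,-0.001,0.178,0,0,0, 0,-0.001,0.178,0,0,0]' 0
python3 -m jog '[0,0,0,0,0,0, 0,0,0,0,0,0, 0,0,0,0,0,0, 0,0,0,0,0,0]' -1 30
python3 -c "
from h import *; s=r.sense(); print(s['ft_force'],s['tool_pos'],s['tcp_rot'])"
```

```text
time: 4.32
tool_pos: [502.9, 64.1, 53.8]
tcp_rot: [180.0, -0.0, 70.1]
ft_force: [-0.5, -0.6, -0.4]
finger_gap: 42.9
grip_force: 0.0
time: 4.82
tool_pos: [504.2, 64.3, 55.1]
tcp_rot: [179.8, -0.0, 70.2]
ft_force: [-0.8, -1.8, 6.5]
finger_gap: 21.3
grip_force: 32.9
[-0.78954612 -1.77103384  6.54327409] [504.20982714  64.2529801   55.09491514] [ 1.79831293e+02 -4.71712900e-02  7.01684464e+01]
```

```bash
python3 -m jog '[0.002,0,0,0,0,0, 0.004,0,0,0,0,0, 0.006,0,0,0,0,0, 0.007,0,0,0,0,0, 0.008,0,0,0,0,0, 0.009,0,0,0,0,0, 0.01,0,0,0,0,0, 0.011,0,0,0,0,0]'
python3 -m jog '[0.0005,0,0,0,0,0, 0.001,0,0,0,0,0, 0.0015,0,0,0,0,0, 0.002,0,0,0,0,0, 0.0025,0,0,0,0,0, 0.003,0,0,0,0,0]'
python3 -c "
from h import *; s=r.sense(); print(s['ft_force'],s['tool_pos'],s['tcp_rot'])"
```

```text
time: 5.82
tool_pos: [507.6, 73.8, 55.1]
tcp_rot: [179.8, 0.0, 70.2]
ft_force: [-3.3, -6.6, 9.2]
finger_gap: 21.3
grip_force: 33.2
time: 6.58
tool_pos: [508.6, 76.5, 55.1]
tcp_rot: [179.8, 0.1, 70.2]
ft_force: [-3.3, -5.9, 8.6]
finger_gap: 21.6
grip_force: 33.2
[-3.32607997 -5.85351577  8.61596122] [508.62291017  76.47630161  55.07561673] [1.79847812e+02 5.42653055e-02 7.01630899e+01]
```

```bash
for i in 1; do :; done; python3 -m jog '[0.0005,0,0,0,0,0, 0.001,0,0,0,0,0, 0.0015,0,0,0,0,0, 0.002,0,0,0,0,0]' | grep -E 'pos|ft'
```

```text
tool_pos: [509.3, 78.4, 55.1]
ft_force: [-3.4, -7.2, 9.4]
```

```bash
python3 -m jog '[0.0004,0,0,0,0,0, 0.0008,0,0,0,0,0]' | grep -E 'pos|ft'
```

```text
tool_pos: [509.5, 79.1, 55.1]
ft_force: [-2.5, -6.2, 9.1]
```

```bash
python3 -m jog '[0.0004,0,0,0,0,0, 0.0008,0,0,0,0,0]' | grep -E 'pos|ft'
```

```text
tool_pos: [509.8, 79.9, 55.1]
ft_force: [-2.8, -7.3, 8.8]
```

```bash
python3 -m jog '[0.0004,0,0,0,0,0, 0.0008,0,0,0,0,0]' | grep -E 'pos|ft'
```

```text
tool_pos: [510.1, 80.6, 55.1]
ft_force: [-3.2, -6.8, 7.8]
```

```bash
python3 -m jog '[0.0004,0,0,0,0,0, 0.0008,0,0,0,0,0]' | grep -E 'pos|ft'
```

```text
tool_pos: [510.4, 81.4, 55.1]
ft_force: [-2.6, -7.2, 10.1]
```

```bash
cat > m.py <<'E'
from h import *
s=r.snapshot('wrist'); save(s,'w2'); W=cloud(s);h=cv2.cvtColor(s['pixels'],cv2.COLOR_RGB2HSV);H,S,V=[h[...,i].astype(int) for i in range(3)]
v=np.array([.337,.9415]);u=np.array([.9415,-.337]);o=np.array([505.6,65.5])
for n,m in [('block',near(W,(550,155),45,54,61)&(S<60)),('jaws',near(W,(545,155),75,46,53)&(S<70)),('pin',near(W,(550,155),15,63,75)),('post',near(W,(511,81),30,70,85)&((H<10)|(H>170))&(S>120))]:
    p=W[m]; 
    if len(p): print(n,len(p),rect(p),'v',np.round(np.percentile((p[:,:2]-o)@v,[1,50,99]),1),'u',np.round(np.percentile((p[:,:2]-o)@u,[1,50,99]),1),np.median(p[:,2]).round(1))
c=near(W,(545,155),75,46,53)&(S<70); a=(W[c][:,:2]-o)@v; print(np.histogram(a,np.arange(40,160,2))[0])
E
python3 m.py
```

```text
block 14876 (array([548.1, 158.5]), array([43.4, 49.9]), 70.23) v [ 80.7 104.  123.1] u [-15.5   8.1  32.7] 55.8
jaws 11702 (array([536.8, 152.4]), array([73.4, 80.3]), 70.18) v [ 56.1  70.1 128.6] u [-38.5  -0.1  38.8] 49.7
pin 987 (array([548. , 158.5]), array([11.5, 11.6]), 55.08) v [ 96.5 101.8 107.2] u [ 3.1  8.5 14. ] 68.7
post 2616 (array([511.8,  82.7]), array([21.7, 42.1]), 71.12) v [ 9.1 20.7 28.3] u [-10.7   0.2  10.7] 75.6
[  0   0   0   0   0   0   0  74 617 812 849 845 851 887 870 888 922 926
 920 784  15   1   1   0   0   0   0   1   0   1   0   0   0   0   0   1
   0   0   0   0   0   2   0 890 545   0   0   0   0   0   0   0   0   0
   0   0   0   0   0]
```

View pics/w2.png

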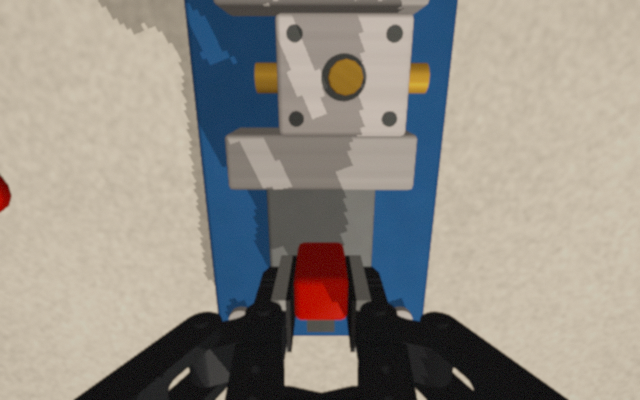

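```bash
python3 -m jog '[0.0004,0,0,0,0,0, 0.0008,0,0,0,0,0, 0.0012,0,0,0,0,0]' | grep -E 'pos|ft'
```

```text
tool_pos: [510.8, 82.5, 55.1]
ft_force: [-2.2, -7.1, 9.3]
```

```bash
python3 -m jog '[0.0004,0,0,0,0,0, 0.0008,0,0,0,0,0]' | grep -E 'pos|ft'
```

```text
tool_pos: [511.1, 83.3, 55.1]
ft_force: [-2.6, -6.9, 9.1]
```

```bash
python3 -m jog '[0.0003,0,0,0,0,0, 0.0006,0,0,0,0,0]' | grep -E 'pos|ft'
```

```text
tool_pos: [511.3, 83.8, 55.1]
ft_force: [-2.9, -6.7, 9.2]
```

```bash
python3 -m jog '[0.0003,0,0,0,0,0, 0.0006,0,0,0,0,0]' | grep -E 'pos|ft'
```

```text
tool_pos: [511.5, 84.4, 55.1]
ft_force: [-2.0, -6.2, 9.9]
```

```bash
python3 -m jog '[0.0003,0,0,0,0,0, 0.0006,0,0,0,0,0]' | grep -E 'pos|ft'
```

```text
tool_pos: [511.5, 84.5, 55.1]
ft_force: [-3.5, -10.3, 11.2]
```

```bash
python3 -m jog '[0.0003,0,0,0,0,0, 0.0006,0,0,0,0,0]' | grep -E 'pos|ft'
```

```text
tool_pos: [511.5, 84.5, 55.0]
ft_force: [-5.8, -13.1, 11.9]
```

```bash
python3 -m jog '[0.0003,0,0,0,0,0, 0.0006,0,0,0,0,0, 0.0006,0,0,0,0,0, 0.0006,0,0,0,0,0]' | grep -E 'pos|ft'
python3 -m jog '[0,0,0,0,0,0, 0,0,0,0,0,0, 0,0,0,0,0,0]' 0.2
python3 -m jog '[0,0,-0.04,0,0,0, 0,0,-0.09,0,0,0, 0,0,-0.14,0,0,0]'
sed -i "s/'w2'/'w3'/" m.py; python3 m.py
```

```text
tool_pos: [511.5, 84.5, 55.1]
ft_force: [-6.5, -15.3, 13.3]
time: 10.62
tool_pos: [510.9, 87.5, 53.3]
tcp_rot: [-180.0, -0.0, 70.2]
ft_force: [-0.2, -0.4, -0.0]
finger_gap: 51.0
grip_force: 0.0
time: 11.0
tool_pos: [510.5, 87.4, 194.5]
tcp_rot: [-180.0, 0.0, 70.2]
ft_force: [0.8, -0.6, 0.2]
finger_gap: 50.9
grip_force: 0.0
block 3674 (array([549.1, 161.5]), array([42.8, 49.7]), 70.3) v [ 83.7 106.2 126.3] u [-15.6   8.4  32.9] 55.8
jaws 6844 (array([541.3, 164.6]), array([91.8, 80. ]), 70.06) v [ 59.8 129.5 150.2] u [-38.6   0.1  39.2] 49.7
pin 224 (array([549.2, 161.5]), array([11.4, 10.9]), 23.68) v [ 99.5 104.9 110.3] u [ 3.   8.5 14.1] 68.8
post 687 (array([513.4,  85.7]), array([19.7, 21.1]), 69.85) v [12.4 22.6 31.3] u [-10.    0.   10.9] 75.5
[  0   0   0   0   0   0   0   0   0  96 198 295 201 292 206 288 231 269
 288 213 303 131   0   0   0   0   0   1   0   0   0   0   0   0   0   2
   0   0   0   0   0   1   2 109 318 321 325 321 325 323 321 328 339 333
 329 135   0   0   0]
```

```bash
python3 -m jog '[0.036,-0.0154,0,0,0,-0.175, 0.072,-0.031,0,0,0,-0.35, 0.108,-0.046,0,0,0,-0.525, 0.144,-0.062,0,0,0,-0.7, 0.18,-0.077,0,0,0,-0.875, 0.216,-0.092,0,0,0,-1.05, 0.252,-0.108,0,0,0,-1.225, 0.288,-0.123,0,0,0,-1.4]'
python3 -m jog '[0,0,0,0,0,-0.145, 0,0,0,0,0,-0.29, 0,0,0,0,0,-0.29]'
python3 - <<'E'
from h import *
s=r.snapshot('wrist'); save(s,'w4'); W=cloud(s); np.savez('pics/w4.npz',W=W,px=s['pixels'])
for n in ['mallet','mallet_grip','mat']:
    for o in r.outline_of(s,n)[:2]:
        p=W[o['region']]; p=p[~np.isnan(p[:,0])]
        print(n,round(o['score'],2),np.round(o['bbox']),np.round(np.median(p,0),1))
h=cv2.cvtColor(s['pixels'],cv2.COLOR_RGB2HSV);H,S,V=[h[...,i].astype(int) for i in range(3)]
for n,m in [('head',near(W,(535,391),50,70,85)),('handle',near(W,(480,400),110,50,61)&(S>50)&(np.hypot(W[...,0]-531,W[...,1]-391)>25))]:
    p=W[m]
    if len(p): print(n,len(p),rect(p),np.round(np.median(p,0),1))
E
```

```text
time: 12.05
tool_pos: [492.5, 401.3, 192.8]
tcp_rot: [-180.0, -0.0, 150.7]
ft_force: [1.1, -0.5, 0.5]
finger_gap: 51.1
grip_force: 0.0
time: 12.42
tool_pos: [492.6, 400.1, 192.7]
tcp_rot: [-180.0, -0.0, 167.0]
ft_force: [0.0, 0.2, 0.3]
finger_gap: 51.2
grip_force: 0.0
mallet 0.56 [298.  99. 343. 265.] [502.  399.8  55.1]
mallet_grip 0.78 [297.  99. 344. 263.] [502.2 399.8  55.1]
head 1614 (array([532.8, 391.4]), array([37.2, 37. ]), 78.28) [531.7 391.8  74.7]
handle 2579 (array([466.5, 403. ]), array([20. , 84.5]), 80.22) [463.3 403.5  54.6]
```

View pics/w4.png

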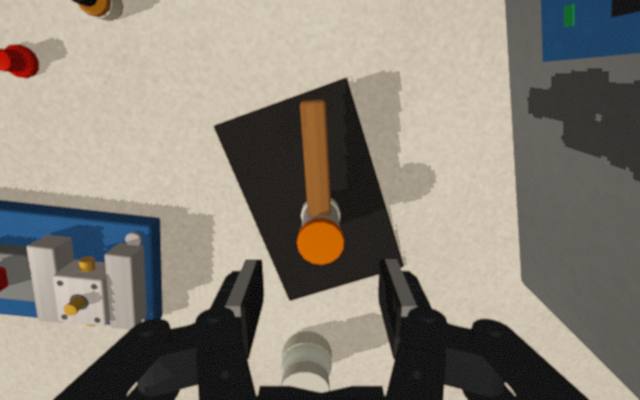

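```bash
python3 -m jog '[0.001,-0.0017,0.05,0,0,-0.056, 0.001,-0.0017,0.1,0,0,-0.056, 0.001,-0.0017,0.14,0,0,-0.056, 0.001,-0.0017,0.16,0,0,-0.056, 0.001,-0.0017,0.168,0,0,-0.056, 0.001,-0.0017,0.168,0,0,-0.056]'
python3 -m jog '[0,0,0,0,0,0, 0,0,0,0,0,0, 0,0,0,0,0,0, 0,0,0,0,0,0, 0,0,0,0,0,0]' -1 110
```

```text
time: 13.38
tool_pos: [492.2, 398.8, 26.3]
tcp_rot: [179.9, 0.1, 170.2]
ft_force: [0.2, -0.0, 0.4]
finger_gap: 51.5
grip_force: 0.0
time: 14.0
tool_pos: [492.7, 399.1, 27.4]
tcp_rot: [179.9, 0.1, 170.2]
ft_force: [-1.6, -0.7, 6.0]
finger_gap: 18.2
grip_force: 106.9
```

```bash
python3 -m jog '[0,0,-0.03,0,0,0, 0,0,-0.075,0,0,0, -0.008,-0.03,-0.11,0,0,0, -0.018,-0.07,-0.11,0,0,0, -0.028,-0.115,-0.11,0,0,0, -0.039,-0.16,-0.11,0,0,0, -0.05,-0.2,-0.11,0,0,0, -0.055,-0.224,-0.11,0,0,0]'
python3 -m jog '[0,0,0,0,0,0, 0,0,0,0,0,0]'
cat > m2.py <<'E'
from h import *
for c in ('top','scene'):
    s=r.snapshot(c); W=cloud(s); np.savez(f'pics/{c}5.npz',W=W,px=s['pixels']); save(s,c+'5',(220,130,370,250),4)
    h=cv2.cvtColor(s['pixels'],cv2.COLOR_RGB2HSV);H,S,V=[h[...,i].astype(int) for i in range(3)]
    p=W[near(W,(549,161),50,100,220)&(H>4)&(H<14)&(S>190)]
    p=p[p[:,2]>np.percentile(p[:,2],95)-6]
    print(c,len(p),rect(p),np.round(np.median(p,0),1))
    A=np.c_[p[:,:2],np.ones(len(p))]; print('tilt',np.linalg.lstsq(A,p[:,2],rcond=None)[0][:2])
print(r.sense()['tool_pos'],r.sense()['ft_force'])
E
python3 m2.py
```

```text
time: 15.0
tool_pos: [507.6, 166.3, 135.4]
tcp_rot: [-180.0, 0.0, 170.1]
ft_force: [-0.5, -0.5, -2.4]
finger_gap: 18.0
grip_force: 107.6
time: 15.25
tool_pos: [507.6, 168.7, 135.4]
tcp_rot: [180.0, 0.0, 170.2]
ft_force: [-0.3, -0.0, -2.7]
finger_gap: 18.3
grip_force: 107.7Traceback (most recent call last):
  File "m2.py", line 6, in <module>
    p=p[p[:,2]>np.percentile(p[:,2],95)-6]
               ~~~~~~~~~~~~~^^^^^^^^^^^
    return _quantile_unchecked(
        a, q, axis, out, overwrite_input, method, keepdims, weights)
    return _ureduce(a,
                    func=_quantile_ureduce_func,
    ...<5 lines>...
                    overwrite_input=overwrite_input,
                    method=method)
    r = func(a, **kwargs)
    result = _quantile(arr,
                       quantiles=q,
    ...<2 lines>...
                       out=out,
                       weights=wgt)
    slices_having_nans = np.isnan(arr[-1, ...])
                                  ~~~^^^^^^^^^
IndexError: index -1 is out of bounds for axis 0 with size 0
```

Head hidden from the top camera by the gripper; use the scene view only.

```bash
sed -i "s/('top','scene')/('scene',)/; s/(H>4)&(H<14)&(S>190)/(H>4)\&(H<20)\&(S>150)/" m2.py; sed -i "s/    p=p\[p/    print(len(p)); p=p[p/" m2.py; python3 m2.py
```

```text
169
scene 122 (array([548. , 161.8]), array([45.1, 36.1]), 10.6) [552.1 163.  182.4]
tilt [-0.19403054  0.12745411]
[507.56953276 169.16094164 135.34363502] [ 0.43402437 -0.02406414 -2.22395935]
```

View pics/scene5.png

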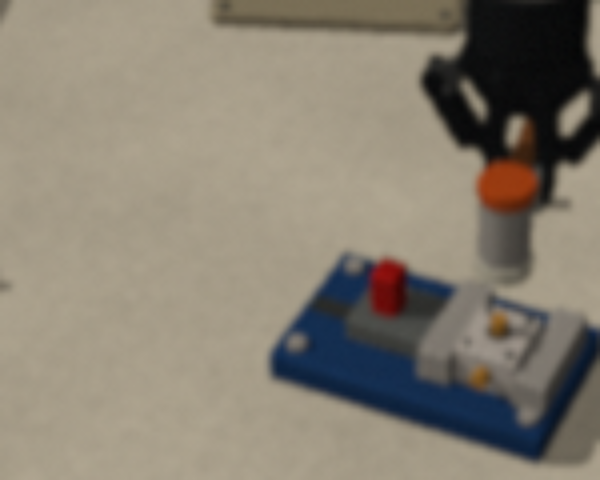

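```bash
python3 -m jog '[0,0,0.015,0,0,0, 0,0,0.03,0,0,0, 0,0,0.03,0,0,0, 0,0,0.052,0,0,0, 0,0,0.052,0,0,0]'
python3 -m jog '[0,0,-0.02,0,0,0, 0,0,-0.02,0,0,0, 0,0,0.003,0,0,0, 0,0,0.003,0,0,0]'
```

```text
time: 15.98
tool_pos: [507.6, 168.4, 82.9]
tcp_rot: [-180.0, -0.0, 170.2]
ft_force: [0.5, 0.1, -2.0]
finger_gap: 18.4
grip_force: 107.7
time: 16.48
tool_pos: [507.6, 168.3, 79.7]
tcp_rot: [-180.0, -0.0, 170.2]
ft_force: [0.8, -0.4, -2.8]
finger_gap: 18.5
grip_force: 109.9
```

```bash
sed -i "s/(549,161),50,100,220/(549,161),50,90,220/; s/'5'/'6'/" m2.py; python3 m2.py
```

```text
160
scene 115 (array([545.6, 161.7]), array([45.9, 36.2]), 8.84) [549.5 163.  129.4]
tilt [-0.16104379  0.04935993]
[507.34493558 168.22863099  79.82280095] [-0.51952557  0.41093821 -2.3277411 ]
```

View pics/scene6.png

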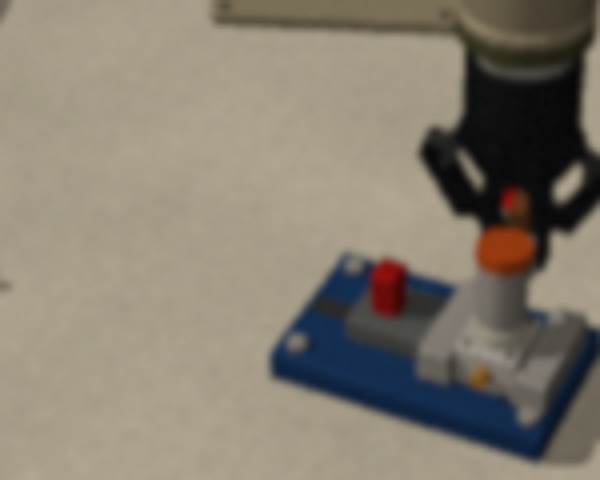

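```bash
python3 -m jog '[0,0,-0.03,0,0,0, 0,0,-0.06,0,0,0, 0,0,-0.06,0,0,0]' | grep -E 'pos|ft'
python3 - <<'E'
from h import *
s=r.snapshot('scene'); W=cloud(s); save(s,'scene7',(300,180,380,240),8)
h=cv2.cvtColor(s['pixels'],cv2.COLOR_RGB2HSV);H,S,V=[h[...,i].astype(int) for i in range(3)]
m=near(W,(549,161.5),12,50,80); p=W[m]; print('around pin',np.round(np.percentile(p[:,2],[5,50,90,100]),1))
m2=m&(S>90); print('brass',np.round(W[m2][:,2],1))
p=W[near(W,(549,161),40,52,60)&(S<60)]; print('block top',rect(p),np.median(p[:,2]))
p=W[near(W,(549,161),50,100,250)&(H>4)&(H<20)&(S>150)];p=p[p[:,2]>np.percentile(p[:,2],95)-6];print('head top',np.median(p,0))
E
```

```text
tool_pos: [509.5, 168.7, 142.9]
ft_force: [-0.2, -0.1, -3.4]
around pin [53.8 56.  58.5 61.3]
brass [55.6 55.4 58.4 55.9 61.3 58.6 56.3 55.5 58.  56.8 58.5 56.7 59.5]
block top (array([552.1, 158.4]), array([63. , 63.7]), 48.11) 55.33335297434658
head top [552.75223226 163.45319666 193.08213374]
```

View pics/scene7.png

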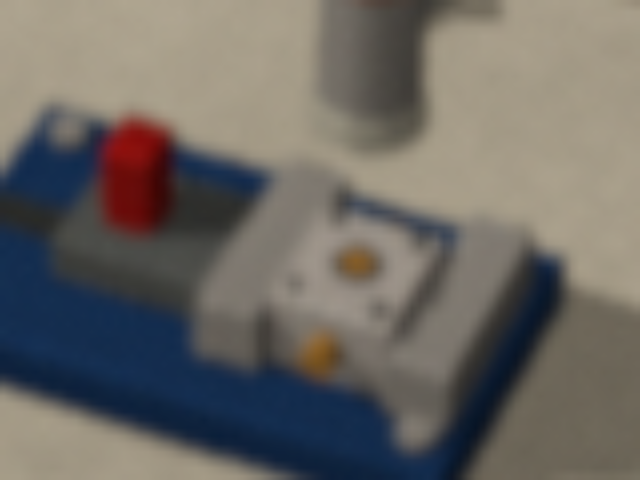

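```bash
python3 -m jog '[0,0,0.025,0,0,0, 0,0,0.045,0,0,0, 0,0,0.045,0,0,0, 0,0,0.067,0,0,0]' | grep -E 'pos|ft'
python3 -m jog '[0,0,0,0,0,0]' | grep -E 'pos|ft'
```

```text
tool_pos: [508.8, 168.9, 75.1]
ft_force: [-12.2, 1.5, 27.4]
tool_pos: [508.2, 168.5, 73.7]
ft_force: [-4.8, 1.0, 3.4]
```

```bash
python3 -m jog '[0,0,-0.03,0,0,0, 0,0,-0.065,0,0,0, 0,0,-0.065,0,0,0]' | grep -E 'pos|rot|ft'
python3 - <<'E'
from h import *
s=r.snapshot('scene'); W=cloud(s); save(s,'scene8',(290,90,390,240),4)
h=cv2.cvtColor(s['pixels'],cv2.COLOR_RGB2HSV);H,S,V=[h[...,i].astype(int) for i in range(3)]
m=near(W,(549,161.5),12,50,80)&(S>90); print('brass',np.round(W[m][:,2],1))
p=W[near(W,(549,161),50,100,250)&(H>4)&(H<20)&(S>150)];p=p[p[:,2]>np.percentile(p[:,2],95)-8];print('head top',np.median(p,0),rect(p))
E
```

```text
tool_pos: [510.1, 168.8, 141.9]
tcp_rot: [179.9, 0.3, 170.2]
ft_force: [0.3, -0.6, -2.3]
brass [57.8 55.9 56.9 55.7 59.8 56.6 57.1 59.3 57.2 56.3 57.2 56.7 56.8]
head top [552.15291325 162.55747655 198.32457089] (array([546.1, 162.7]), array([37. , 38.3]), 64.92)
```

View pics/scene8.png

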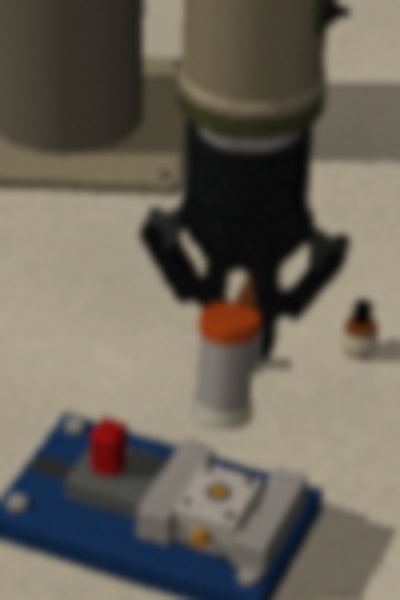

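```bash
python3 -m jog '[0.007,0.028,0,0,0,0, 0.017,0.07,0,0,0,0, 0.027,0.112,0,0,0,0, 0.038,0.154,0,0,0,0, 0.048,0.196,0,0,0,0, 0.0555,0.224,0,0,0,0, 0.0555,0.224,0,0,0,0, 0.0555,0.224,0,0,0,0]' | grep -E 'pos|rot|ft'
cat > t.py <<'E'
from h import *
s=r.snapshot('scene'); np.savez('pics/scene9.npz',W=cloud(s),px=s['pixels']); save(s,'scene9',(380,110,480,260),4)
def tilt(f,c):
    d=np.load(f);W=d['W'];h=cv2.cvtColor(d['px'],cv2.COLOR_RGB2HSV);H,S,V=[h[...,i].astype(int) for i in range(3)]
    m=near(W,c,60,0,250)&(H>4)&(H<20)&(S>150); top=W[m]; zt=np.percentile(top[:,2],95)
    m=near(W,(c[0]+12,c[1]),32,zt-68,zt-12)&(S<60); p=W[m]
    res=[]
    for k in range(4): 
        a=np.median(p[:,1]); 
    g=p[abs(p[:,1]-np.median(p[:,1]))<9]
    f1=np.polyfit(g[:,2],g[:,0],1); f2=np.polyfit(p[:,2],p[:,1],1)
    print(f,'ztop',zt,len(g),'dx/dz',f1[0],'dy/dz',f2[0],'x front',np.median(g[:,0]),'y',np.median(p[:,1]))
tilt('pics/scene0.npz',(533,391)); tilt('pics/scene5.npz',(549,162)); tilt('pics/scene9.npz',(531,391))
print(r.sense()['tool_pos'],r.sense()['tcp_rot'])
E
python3 t.py
```

```text
tool_pos: [490.2, 397.5, 136.3]
tcp_rot: [-179.9, -0.1, 170.2]
ft_force: [0.5, -0.7, -3.5]
pics/scene0.npz ztop 76.7447470643365 110 dx/dz -0.01280691830832751 dy/dz -0.023889588438331506 x front 550.5897177772753 y 387.4488134214947
pics/scene5.npz ztop 132.54861194187345 111 dx/dz -0.07201754630904858 dy/dz 0.0004383725904080487 x front 566.4038144508698 y 161.50396015753083
pics/scene9.npz ztop 196.7011682621311 154 dx/dz -0.21849682359367514 dy/dz -0.007312457370649948 x front 548.4352132284394 y 387.04531528870206
[490.5901382  397.24672193 136.79942557] [-1.79888490e+02 -8.57285387e-02  1.70185671e+02]
```

```bash
python3 -m jog '[0,0,0,0,0.105,0, 0,0,0,0,0.21,0, 0,0,0,0,0.21,0, 0,0,0,0,0.21,0]' | grep -E 'pos|rot|ft'
sed -i '/^tilt/d' t.py; echo "tilt('pics/scene9.npz',(531,391))" >> t.py; python3 t.py
```

```text
tool_pos: [491.3, 397.8, 137.9]
tcp_rot: [-180.0, -11.9, 170.1]
ft_force: [-0.0, 0.1, -2.7]
[490.94219182 398.19101746 138.28447181] [-179.99341199  -11.94258432  170.19398612]
pics/scene9.npz ztop 193.08593034692404 110 dx/dz 0.042863393240579695 dy/dz -0.05136907666488464 x front 552.2134461967496 y 386.5297386148426
```

```bash
python3 -m jog '[-0.008,0,0.039,0,0,0, -0.0155,0,0.073,0,0,0, -0.0205,0,0.096,0,0,0, -0.0226,0,0.106,0,0,0, -0.0234,0,0.1095,0,0,0, -0.0234,0,0.1095,0,0,0]' | grep -E 'pos|rot|ft'
python3 -m jog '[-0.0002,0,0.001,0,0,0, -0.0004,0,0.002,0,0,0, -0.0004,0,0.002,0,0,0]' | grep -E 'pos|rot|ft'
```

```text
tool_pos: [492.0, 399.0, 27.6]
tcp_rot: [179.9, -11.9, 170.2]
ft_force: [0.5, 0.3, -2.5]
tool_pos: [492.0, 399.2, 26.4]
tcp_rot: [179.9, -11.9, 170.2]
ft_force: [-2.8, -0.9, 7.1]
```

```bash
python3 -m jog '[0,0,0,0,0,0, 0,0,0,0,0,0, 0,0,0,0,0,0, 0,0,0,0,0,0]' 0.1 | grep -E 'pos|ft|gap'
python3 t.py
```

```text
tool_pos: [491.1, 398.4, 24.2]
ft_force: [0.4, -0.5, 0.1]
finger_gap: 47.0
[491.08530751 398.43325188  24.16756183] [-179.99656554  -12.03700042  170.21046018]
pics/scene9.npz ztop 87.14101365461674 85 dx/dz 0.008339397123024329 dy/dz 0.008183298438188234 x front 552.2827362803085 y 387.7370046969137
```

View pics/scene9.png

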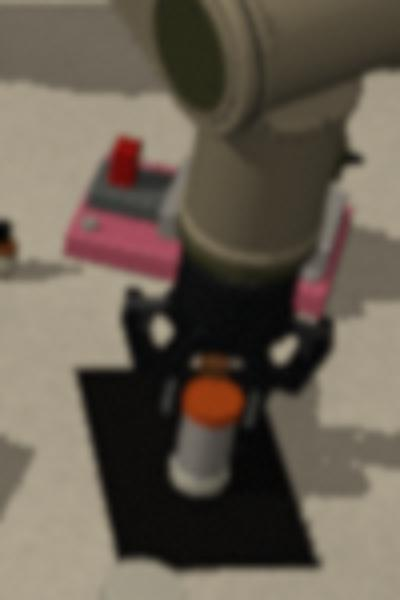

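```bash
python3 -m jog '[0.003,0,-0.0147,0,0,0, 0.0085,0,-0.04,0,0,0, 0.017,0,-0.08,0,0,0, 0.029,0,-0.137,0,0,0, 0.04,0,-0.19,0,0,0, 0.04,0,-0.19,0,0,0]' | grep -E 'pos|ft|gap|time'
python3 t.py
python3 - <<'E'
from h import *
s=r.snapshot('top'); W=cloud(s); h=cv2.cvtColor(s['pixels'],cv2.COLOR_RGB2HSV);H,S,V=[h[...,i].astype(int) for i in range(3)]
W0=np.load('pics/top0.npz')['W']
def show(n,m):
    p=W[m]; 
    if len(p): print(n,len(p),rect(p),np.round(np.median(p,0),1))
show('head',near(W,(530,390),60,60,90)&(H<20)&(S>120))
show('post',near(W,(511,85),30,66,90)&((H<10)|(H>170))&(S>120))
show('block',near(W,(549,161),45,54,63)&(S<60))
show('pin',near(W,(549,161),12,50,78)&(S>90))
im=s['pixels'][130:260,130:350,::-1]; cv2.imwrite('pics/end.png',cv2.resize(im,None,fx=3.5,fy=3.5))
E
```

```text
time: 22.02
tool_pos: [494.4, 400.1, 226.8]
ft_force: [0.7, -0.4, -0.2]
finger_gap: 46.9
[493.21539914 399.38069605 223.06659915] [179.7208533  -11.70418447 170.27643555]
pics/scene9.npz ztop 76.80540786822326 105 dx/dz -0.009149944127424398 dy/dz 0.030423782251956497 x front 552.7288923024189 y 387.9585184714193
head 29 (array([519.5, 388.2]), array([11.4, 24.5]), 65.44) [521.  388.5  75.3]
post 64 (array([510.4,  86.1]), array([18.3, 22.2]), 64.02) [510.7  85.6  78. ]
block 359 (array([545.4, 162.9]), array([87.4, 63.6]), 73.17) [547.3 161.4  57.6]
pin 16 (array([547.7, 161.2]), array([ 8.2, 10.7]), 2.48) [548.5 161.1  59.7]
```

View pics/end.png

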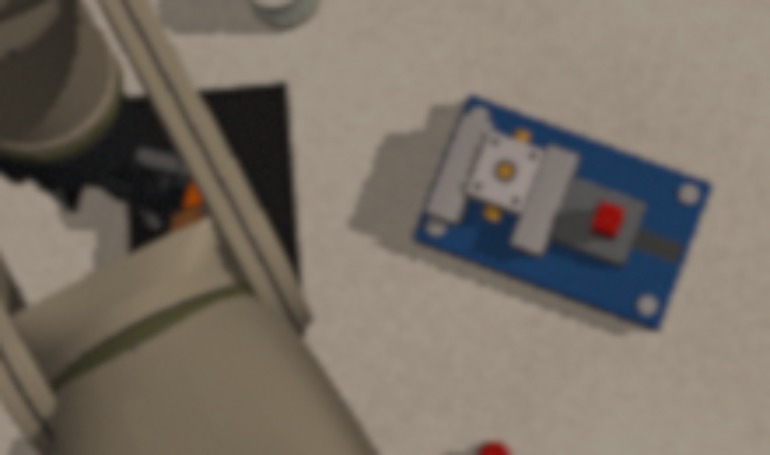

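```bash
python3 -m jog '[-0.009,-0.037,-0.002,0,-0.04,0, -0.018,-0.074,-0.004,0,-0.08,0, -0.027,-0.111,-0.006,0,-0.12,0, -0.036,-0.148,-0.008,0,-0.16,0, -0.045,-0.185,-0.01,0,-0.21,0, -0.054,-0.222,-0.0116,0,-0.21,0, -0.054,-0.222,-0.0116,0,-0.21,0]' | grep -E 'pos|rot|ft|time'
python3 - <<'E'
from h import *
s=r.snapshot('wrist'); W=cloud(s); h=cv2.cvtColor(s['pixels'],cv2.COLOR_RGB2HSV);H,S,V=[h[...,i].astype(int) for i in range(3)]
for n,m in [('pin',near(W,(549,161.5),9,50,78)&(S>90)),('block',near(W,(549,161.5),38,54,61)&(S<60))]:
    p=W[m]; 
    if len(p): print(n,len(p),rect(p),np.round(np.median(p,0),2))
s=r.snapshot('top'); W=cloud(s); h=cv2.cvtColor(s['pixels'],cv2.COLOR_RGB2HSV);H,S=h[...,0],h[...,1]
p=W[near(W,(530,390),60,60,90)&(H<20)&(S>120)]; print('head',len(p),rect(p) if len(p) else '',np.median(p,0))
E
```

```text
time: 23.0
tool_pos: [507.3, 167.9, 216.8]
tcp_rot: [-179.9, -0.2, 170.1]
ft_force: [0.5, 0.9, 0.1]
pin 148 (array([549.4, 161.2]), array([11.9, 12.5]), 80.52) [548.84 161.43  57.02]
block 2187 (array([548.7, 161.4]), array([43.9, 49.9]), 70.09) [546.7  161.61  55.78]
head 200 (array([513.3, 391.7]), array([76.9, 38.3]), 4.71) [533.12828643 392.92841495  76.60759638]
```

```bash
python3 -c "
from h import *; print(r.hand_in())"
```

```text
the job is handed in; nothing more can be done
None
```

I clamped the block square between the jaws, tapped the pin home with the mallet, stood the mallet upright on the mat again and handed the job in; hand-in returned no verdict, but my last camera readings put the pin about 1.2 mm above the block (fully home is 1.5 mm).

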